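# Clear the pitcher rinser, snap its star back on and flush it

## Robot

A 7-joint arm with a two-finger parallel gripper is mounted at the origin on the work surface. World frame = base frame: x ahead of the robot, y to its left, z up, the work surface at z = 0. Lengths are in mm, angles in rad, forces in N, time in s.
With the tool pointing down it reaches from about 400 to 875 mm from the base axis. Payload 19.3 kg.
Tool frame: the origin (TCP) lies at the very end of the fingers, on their centre line; the grasp point (between the pads) lies 19 mm behind it (r.tcp_to_grasp is the distance from the TCP to the grasp point, in mm); y points along the fingers, x is the direction in which the jaws open and shut, and the axes are right-handed (so a half turn about y gives the same grasp; the last joint's range is limited). The gripper opens to 85 mm and grips with 20 to 120 N. Pads are 22 mm wide; open, the fingers measure 114 mm over their backs; the gripper's body (76 mm by 85 mm) begins 54 mm behind the grasp point. The pads swing forward as they close: fully open they stand 13 mm farther back than shut.
Start: joints at [-1.188, 0.521, -0.036, 1.599, 0.021, 1.021, -0.113], TCP at [273.445, 561.999, 231.291] pointing down, gripper open.
Joint ranges: [-2.91, 2.91], [-0.3, 2.13], [-1.5, 1.42], [0.17, 2.43], [-1.26, 4.41], [0.16, 1.93], [-2.52, 2.52]. Speed limits (rad/s): [1.89, 1.89, 2.39, 2.39, 3.01, 3.01, 3.01].

## Interface

Orientations are given as a rotation vector (axis times angle).
In Python, from station import monitor, viewer, r gives the robot as it stands.
- The arm moves only by the tool send_rows, never from a script. Its argument "moves" is a list of rows, each a list of 3 entries, a list of its own where there are three numbers: the opening, from -1 (shut) to 1 (fully open), then the shift along the tool's x, y, z in mm, then the turn, a rotation vector about the tool's x, y, z in degrees. In form: [[grip, [tx, ty, tz], [ax, ay, az]], ...]. A call has 1 to 12 rows; each row shifts and turns the commanded pose from where the row before left it, along the tool's axes as they then stand; what a row does not reach is not made up. A row lasts 1/8 s, in which the tool goes at most 62.5 mm and 10.7 degrees, less where a joint would pass 70% of its speed; a pose out of reach is approached as far as the arm can. A call is refused whole if a number of a shift passes 62.5 or a number of a turn 10.7, either way. A call with a gripper value outside its range is refused whole. The fingers move at their own pace and stop on an object; "force" is the grip in N (left out, the last holds). Time passes only in rows, so rows that do not move let the fingers close. It gives the time, the measured TCP pose, the force and the opening at its end, in the units of the state.
- monitor.read_state(): the state, without advancing time (a new reading comes with each control period).
- viewer.capture(name): name is "side" or "top"; returns a dict with "frame" (420x560x3 uint8, red, green, blue), "vfov" (degrees; the focal length in pixels is half the picture's height over the tangent of half this angle, whatever the lens; pixels are square), "cx", "cy" (the principal point, pixels), "dist_coeffs" ([k1, k2, p1, p2, k3] as OpenCV has them; the pictures are not rectified), "pose" (4x4, takes a point from camera to world coordinates). Camera axes: x right, y down, z forward; pixel columns grow to the right and rows downward; lengths in mm; the calibration is good to about 2 mm. A picture is of the moment at which its call begins. There is no depth.
- r.job_done(): hands the job in, once; it reports no verdict.
The state is a dict: "clock": time; "qpos": joint angles; "qvel": joint speeds; "joint_torque": joint torques, N m; "position": TCP position; "orientation": TCP orientation; "contact_force": force on the tool from outside, world axes, zero at the start; "moment": the same for the moment, N m; "opening": finger opening in mm.
Only numpy, scipy, OpenCV 4.12 (cv2) and the standard library are available. Lean on these libraries where they do the work, as an engineer would, in place of code of your own. Each camera call takes 0.05 s, during which the arm holds its last target. There are 200 camera calls.

## Task

With the scraper block, push the three broken biscuit pieces along the drainer plate into the strainer trough at its end, then set the scraper back down on the counter beside the drainer. Next press the rinser star onto its stud until it clicks home, keep pressing after the click until the sprung valve under it is fully down, and finish while still holding it pressed down so that the rinser flushes. Do not touch the biscuit with the gripper, and leave the milk pitcher, the cup and the sugar pot as they stand.

Things in the scene. Friction and masses are not known exactly. Their poses are not given: they have to be found in the camera images.
- drainer: Fixed steel drainer, 170 mm (its x) by 280 mm (its y). Origin: centre of its underside, z up. Flat plate 45 mm above the counter from y = -137 to +70 mm; beyond that the open trough. A rim stands 6 mm above the plate on the outer sides (inner faces x = +-82, y = +-137 mm), none between plate and trough. The rinser stud stands on the plate at x = 0, y = -70 mm.
- trough (a point): Centre of the strainer trough's mouth, level with the plate (45 mm above the counter). The trough is open above, 67 mm wide along the drainer's y (y = +70 to +137 mm), 164 mm long along its x and 42 mm deep; perforated floor.
- stud_tip (a point): Top of the white split snap stud, 75 mm above the counter (30 mm above the plate) at rest; it moves down with the valve. Round tip on a 10 mm core; four sprung prongs bulge to 20 mm across, 10 mm below the tip; the brass shoulder (21 mm across) the star comes to rest on is 16 mm below the tip. The prongs give way at 5 to 14 N (the click); the force then drops and they draw the star down.
- rinser_valve (a joint): How far the stud is pushed down against its valve spring (m): 0 is up and shut, 0.008 is fully down at its stop, open. The spring takes 13 N to start and 17 N at full travel, and lifts the stud again when let go.
- star_center (a point): Rinser star, 70 g: black spoked wheel 100 mm across, 6 mm thick, with a round orange hub 30 mm across and 30 mm tall in the middle, hollow below. Lies right side up. This point is on the hub's axis, 15 mm above the underside, z up. Grip the hub, any yaw, with the fingers between or on the spokes (tops 7.5 mm above the underside; hub sides straight from 8 to 27 mm).
- star_lip (a point): Snap lip inside the star's hub: opening 16 mm, on the axis, 2.5 mm above the underside (12.5 mm below star_center). It meets the prongs 7.5 mm below stud_tip, is past them 15.5 mm below it, and clicked home it sits on the shoulder 16 mm below it (star_center then 3.5 mm below stud_tip; 63.5 mm above the counter when the valve is fully down too).
- scraper_center (a point): Scraper block standing on the counter, 84 mm tall, 140 g. Foot 100 mm along its y, 18 mm thick along its x, 36 mm tall (black rubber edge); above it a blue grip 64 mm along y, 16 mm thick along x, up to the top. This point is its centre, 42 mm above its underside, z up; both faces alike. Grip it across the 16 mm about 62 mm above its underside, so the fingers clear the stud.
- bit_a_center (a point): Broken piece of hard biscuit, tan, 28 x 22 x 14 mm, 11 g, loose on the plate between stud and trough, 55 to 75 mm from the stud. This point is its centre, 7 mm above the plate.
- bit_b_center (a point): Second such biscuit piece, nearer the trough, 100 to 120 mm from the stud. Its centre.
- bit_c_center (a point): Third such biscuit piece, 55 to 75 mm from the stud. Its centre.
- pitcher: Bystander: steel milk pitcher, 86 mm across, 100 mm tall, loop handle reaching 73 mm from its axis. Origin: centre of its underside.
- cup: Bystander: dark green cup with a handle, 84 mm across, 65 mm tall. Origin: centre of its underside.
- sugar_pot: Bystander: white pot of sugar lumps, 72 mm across, 55 mm tall. Origin: centre of its underside.

How it is judged (in metres and radians):
On the way, in this order (a step that is already met when the one before it is completed fails the run):
1. all three biscuit pieces lie in the strainer trough, while the scraper is off the counter (y of bit_a_center in the frame of drainer between 0.066 and 0.138 m and x of bit_a_center in the frame of drainer between -0.083 and 0.083 m and z of each of bit_a_center, bit_b_center, bit_c_center in the frame of drainer below 0.045 m and y of bit_b_center in the frame of drainer between 0.066 and 0.138 m and x of bit_b_center in the frame of drainer between -0.083 and 0.083 m and y of bit_c_center in the frame of drainer between 0.066 and 0.138 m and x of bit_c_center in the frame of drainer between -0.083 and 0.083 m and height (world z) of scraper_center above 0.06 m), for 0.1 s.
2. the scraper is set down on the counter beside the drainer and let go (height (world z) of scraper_center below 0.055 m and contact force between scraper and the fingers below 0.05 N and contact force between scraper and drainer below 0.05 N), for 0.2 s.
3. the star has clicked home on the stud (z of star_center in the frame of stud_tip below -0.0015 m and horizontal distance between star_center and stud_tip below 0.004 m and angle between star_center's own z axis and vertical below 0.12 rad), for 0.1 s.
At the end, for the whole second after the job is handed in: Biscuit pieces in the trough (centres below plate level); scraper let go on the counter, off the drainer; star clicked home (centre 1.5 mm or more below the stud tip, within 4 mm of its axis, level within 7 degrees) and held down by the robot, the valve at least 6 of its 8 mm down (all of step 2 and all of step 3 and y of bit_a_center in the frame of drainer between 0.066 and 0.138 m and x of bit_a_center in the frame of drainer between -0.083 and 0.083 m and z of each of bit_a_center, bit_b_center, bit_c_center in the frame of drainer below 0.045 m and y of bit_b_center in the frame of drainer between 0.066 and 0.138 m and x of bit_b_center in the frame of drainer between -0.083 and 0.083 m and y of bit_c_center in the frame of drainer between 0.066 and 0.138 m and x of bit_c_center in the frame of drainer between -0.083 and 0.083 m and value of joint rinser_valve above 0.006 m and contact force between any of the fingers, the arm and star above 3 N); the arm keeps its last pose, push and grip.
It fails at once if the gripper or arm touches a biscuit piece (contact force between any of the fingers, the arm and bit_a above 0.5 N or contact force between any of the fingers, the arm and bit_b above 0.5 N or contact force between any of the fingers, the arm and bit_c above 0.5 N).
It fails at once if the pitcher, the cup or the sugar pot is shifted by more than 20 mm or tipped (distance of any of pitcher, cup, sugar_pot from where it was at the start of the episode above 0.02 m or angle between any of pitcher, cup, sugar_pot's own z axis and vertical above 0.3 rad).
It also fails if it takes over 67 s, if anything falls off the work surface, if the arm or the gripper's body presses on something with over 40 N, if the wrist force passes 120 N, or if a joint passes its speed limit or range.

## Working session

There is one attempt and no reset: what is moved stays moved. The work goes in short steps, Python scripts to look and compute and a tool call to move; the robot and the scene stay as the last step left them, time stands still between calls to the robot, and variables do not carry over. Pictures are saved under pics/ and viewed, about 8 in all and at most 12, crops included, and the job is handed in when it is done.

Besides the shell and the picture viewer there is one more tool, called after "Call:" by a JSON object that holds its "op" and its "data", one argument or row to a line. send_rows: Moves the arm, as the interface text tells. Its arguments: {"type":"object","properties":{"moves":{"type":"array","items":{"type":"array"}},"force":{"type":"number"}},"required":["moves"]}

```bash
mkdir -p pics; ls; python3 - <<'E'
from station import monitor, viewer, r
import cv2,numpy as np
print(monitor.read_state())
for n in("side","top"):
    c=viewer.capture(n); cv2.imwrite(f"pics/{n}0.png",c["frame"][:,:,::-1])
    print(n,{k:c[k] for k in c if k!="frame"})
    np.save(f"{n}0.npy",c,allow_pickle=True)
E
```

```text
pics
{'clock': 0.0, 'qpos': array([-1.18824757,  0.52201405, -0.03633268,  1.59998551,  0.02118131,
        1.02111379, -0.11280542]), 'qvel': array([ 3.58454591e-04,  9.85151650e-05, -1.44887929e-03, -1.44798126e-03,
       -7.90489805e-04, -1.06624165e-04, -5.24116211e-04]), 'joint_torque': array([-1.53517165e-03, -9.27092457e+01,  1.97921544e+00, -3.69938743e+01,
        1.78558391e-02,  8.12191225e-03, -2.78463835e-05]), 'position': array([273.27902009, 561.71751406, 230.73370365]), 'orientation': array([-1.39068601, -0.86888214,  0.87040498]), 'contact_force': array([-0.1877361 ,  0.17384927, -0.60840101]), 'moment': array([ 0.07481607,  0.00856195, -0.03167424]), 'opening': 85.27573235192342}
side {'vfov': 45.76584369673658, 'cx': 277.8030096798657, 'cy': 213.17612236797234, 'dist_coeffs': array([-0.10168198,  0.        ,  0.        ,  0.        ,  0.        ]), 'pose': array([[ 7.84712352e-01, -4.73321743e-01,  4.00241244e-01,
         1.51563813e+02],
       [-6.19842577e-01, -5.94332110e-01,  5.12410501e-01,
        -5.73354703e+02],
       [-4.65880838e-03, -6.50181414e-01, -7.59764717e-01,
         9.66482806e+02],
       [ 0.00000000e+00,  0.00000000e+00,  0.00000000e+00,
         1.00000000e+00]])}
top {'vfov': 51.08343681710814, 'cx': 272.3257973095408, 'cy': 213.31205323545984, 'dist_coeffs': array([0.04296875, 0.        , 0.        , 0.        , 0.        ]), 'pose': array([[-1.58284210e-02, -9.90696876e-01,  1.35163458e-01,
         4.52437781e+02],
       [-9.99863579e-01,  1.63211625e-02,  2.53813454e-03,
         1.04376209e+01],
       [-4.72054671e-03, -1.35104844e-01, -9.90820063e-01,
         1.06418961e+03],
       [ 0.00000000e+00,  0.00000000e+00,  0.00000000e+00,
         1.00000000e+00]])}
```

View pics/top0.png

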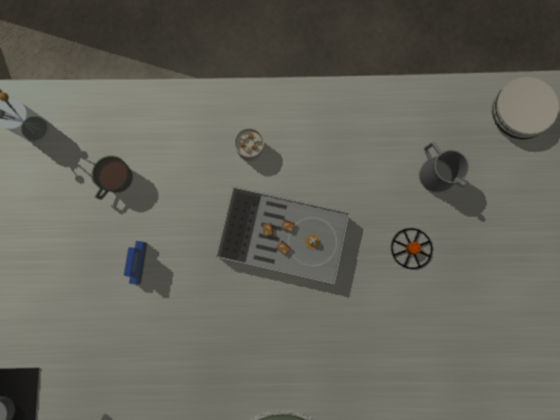

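View pics/side0.png

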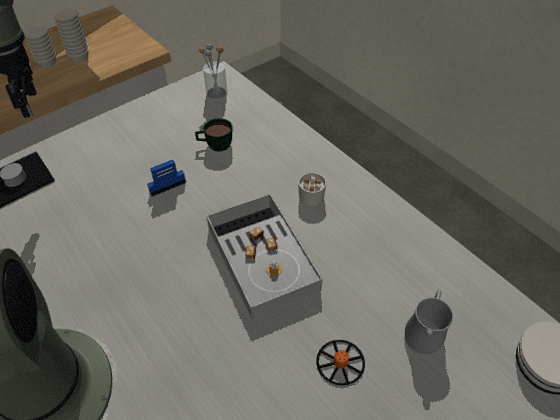

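The top view shows the drainer (220-350, 188-283) with the trough on its left, bits near (267,230), (288,226), (284,248), and the stud near (313,241). The scraper is at (136,262) and the star at (413,248). The side view shows the same objects. I'll take enlarged crops next.

```bash
python3 - <<'E'
import cv2
t=cv2.imread("pics/top0.png");s=cv2.imread("pics/side0.png")
import numpy as np
def crop(im,x,y,w,h,k):
    o=cv2.resize(im[y:y+h,x:x+w],None,fx=k,fy=k,interpolation=cv2.INTER_CUBIC)
    o=cv2.convertScaleAbs(o,alpha=1.3)
    st=20
    for u in range(-(-x//st)*st,x+w,st):cv2.putText(o,str(u),(int((u-x+.5)*k),10),0,.35,(0,255,255));cv2.line(o,(int((u-x+.5)*k),12),(int((u-x+.5)*k),18),(0,255,255))
    for v in range(-(-y//st)*st,y+h,st):cv2.putText(o,str(v),(0,int((v-y+.5)*k)+4),0,.35,(0,255,255));cv2.line(o,(24,int((v-y+.5)*k)),(30,int((v-y+.5)*k)),(0,255,255))
    return o
cv2.imwrite("pics/tc.png",crop(t,210,180,150,110,5.3))
cv2.imwrite("pics/sc.png",crop(s,195,185,145,140,4.2))
a=crop(t,115,230,45,60,6);b=crop(s,140,150,60,50,6)
c=crop(t,380,215,65,60,6)
o=np.zeros((360+0,270+360,3),np.uint8);o[:360,:270]=a;o[:300,270:]=b
cv2.imwrite("pics/scr.png",o)
E
```

```text
(no output)
```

View pics/tc.png

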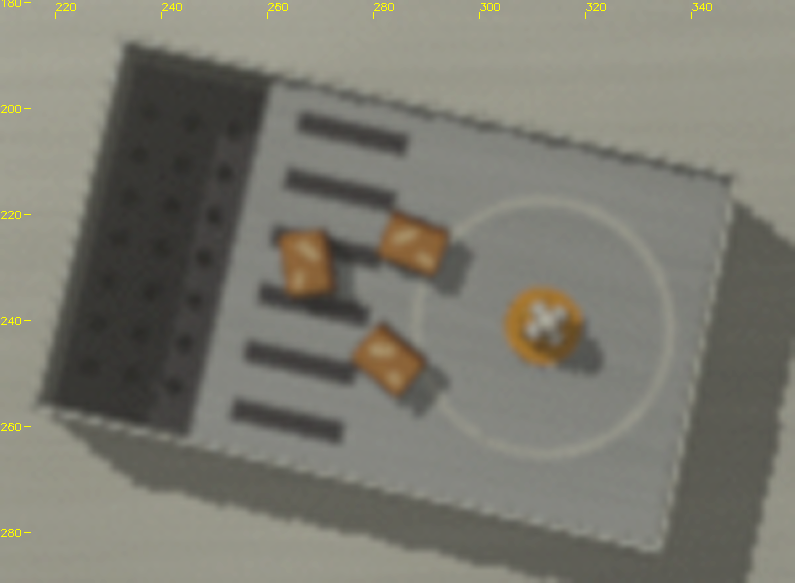

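View pics/sc.png

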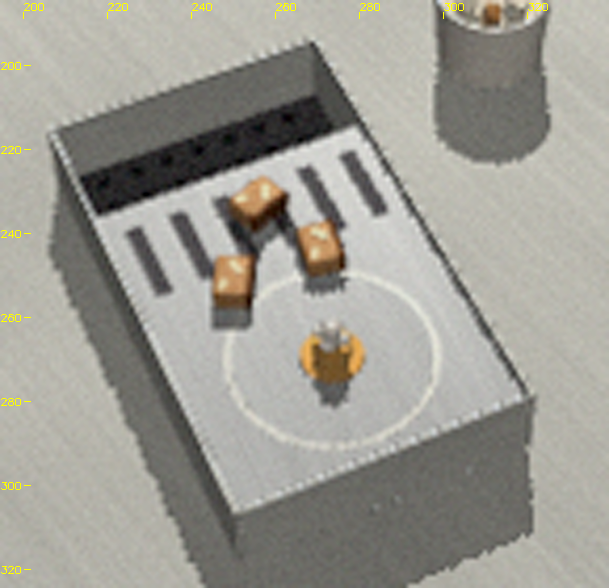

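View pics/scr.png

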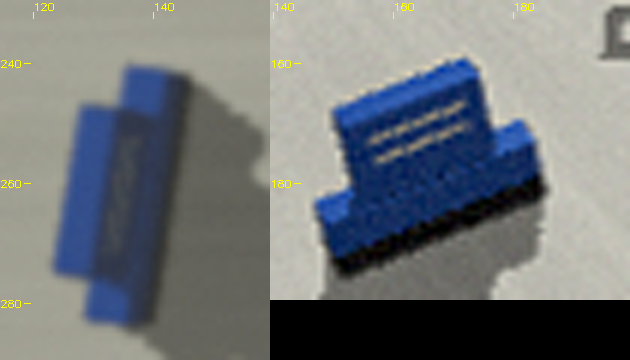

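```bash
cat > h.py <<'E'
import numpy as np,cv2
from scipy.optimize import least_squares
from scipy.spatial.transform import Rotation as R
C={n:np.load(f"{n}0.npy",allow_pickle=True).item() for n in("side","top")}
def K(c):
    f=210/np.tan(np.radians(c["vfov"]/2)); return np.array([[f,0,c["cx"]],[0,f,c["cy"]],[0,0,1.]])
def proj(n,P):
    c=C[n];Ti=np.linalg.inv(c["pose"])
    return cv2.projectPoints(np.float64(P).reshape(-1,1,3),cv2.Rodrigues(Ti[:3,:3])[0],Ti[:3,3],K(c),c["dist_coeffs"])[0].reshape(-1,2)
def ray(n,uv):
    c=C[n];p=cv2.undistortPoints(np.float64(uv).reshape(-1,1,2),K(c),c["dist_coeffs"]).reshape(-1,2)
    return c["pose"][:3,3],np.c_[p,np.ones(len(p))]@c["pose"][:3,:3].T
def onz(n,uv,z):
    o,d=ray(n,uv); return o+d*((z-o[2])/d[:,2])[:,None]
def tri(ut,us):
    f=lambda P:np.r_[proj("top",P)[0]-ut,proj("side",P)[0]-us]
    s=least_squares(f,[500,0,30]); return s.x,np.abs(s.fun).max()
def fit(obs,x0):  # obs: list (cam, local pts, uv); pose x,y,z,yaw
    def f(p):
        M=R.from_euler("z",p[3]).as_matrix()
        return np.concatenate([(proj(n,np.float64(L)@M.T+p[:3])-uv).ravel() for n,L,uv in obs])
    s=least_squares(f,x0); return s.x,s.fun
def cr(pts,x,y,k): return np.float64(pts)/k+[x-.5,y-.5]
E
cat > a.py <<'E'
from h import *
np.set_printoptions(suppress=True,precision=2)
L=[[85,140,51],[85,-140,51],[-85,-140,51],[-85,140,51]]
t=cr([(125,43),(732,178),(660,552),(38,404)],210,180,5.3)
s=cr([(312,42),(533,398),(238,512),(50,132)],195,185,4.2)
d,res=fit([("top",L,t),("side",L,s)],[450,0,0,.2]);print("drainer",d,res)
for n,o in(("top",t),("side",s)):print(n,fit([(n,L,o)],[*d[:2],0,d[3]])[0])
st,e=tri(cr([(546,320)],210,180,5.3)[0],cr([(332,327)],195,185,4.2)[0]);print("stud",st,e)
M=R.from_euler("z",d[3]).as_matrix();print("stud in drainer",(st-d[:3])@M,"nominal stud",M@[0,-70,75]+d[:3])
G=[[-8,32,84],[-8,-32,84],[8,-32,84],[8,32,84]]
gt=cr([(80,103),(52,272),(95,280),(118,110)],115,230,6)
gs=cr([(195,60),(63,105),(75,120),(210,72)],140,150,6)
fs=cr([(70,278),(275,195)],140,150,6)
p,res=fit([("top",G,gt),("side",G,gs),("side",[[9,-50,0],[9,50,0]],fs)],[500,300,0,-1.5]);print("scraper",p,res)
for nm,col in(("bits",0),("hub",1)):
  P={}
  for n in C:
    hsv=cv2.cvtColor(C[n]["frame"],cv2.COLOR_RGB2HSV)
    m=cv2.inRange(hsv,(3,110,60),(22,255,255))
    k,lab,stt,cen=cv2.connectedComponentsWithStats(m)
    if col==0: print(n,[(np.round(cen[i],1).tolist(),stt[i,4]) for i in range(1,k) if stt[i,4]>20])
for n,(x,y,w,h) in dict(top=(385,222,56,52),side=(310,335,62,55)).items():
    g=cv2.cvtColor(C[n]["frame"],cv2.COLOR_RGB2GRAY)[y:y+h,x:x+w]
    m=(g<60).astype(np.uint8);k,lab,stt,cen=cv2.connectedComponentsWithStats(m)
    i=1+np.argmax(stt[1:,4]);pts=cv2.findNonZero((lab==i).astype(np.uint8));hull=cv2.convexHull(pts)
    el=cv2.fitEllipse(hull);c=np.array(el[0])+[x,y];print(n,"wheel",c,el[1],onz(n,[c],3))
E
python3 a.py
```

```text
drainer [542.06  -8.99  -1.49  -0.24] [-1.26 -1.75  1.23 -1.45  0.19  0.21 -1.97  1.04  0.84 -0.36  0.73  0.46
 -0.96  2.22 -0.84  0.05]
top [542.87 -10.51 -24.37  -0.24]
side [549.65   1.45 -16.94  -0.23]
stud [526.03 -76.8   75.22] 0.2417147970310225
stud in drainer [  0.32 -69.68  76.71] nominal stud [525.65 -77.04  73.51]
scraper [483.8  329.73   6.93  -1.7 ] [-0.32 -0.15 -0.5   0.84 -0.38  0.35  0.57 -0.49  0.54 -1.53 -0.68 -0.03
 -0.42  1.26  0.44  0.13  0.36  0.38  0.85  0.11]
side [([86.5, 65.2], np.int32(8006)), ([219.4, 48.9], np.int32(21)), ([255.2, 232.8], np.int32(57)), ([270.9, 244.0], np.int32(82)), ([250.2, 251.8], np.int32(82)), ([273.8, 270.3], np.int32(113)), ([341.0, 358.9], np.int32(223))]
top [([2.7, 95.8], np.int32(45)), ([287.7, 225.8], np.int32(91)), ([267.5, 229.5], np.int32(98)), ([311.7, 241.3], np.int32(108)), ([413.3, 247.2], np.int32(157)), ([282.9, 247.7], np.int32(88))]
top wheel [411.47 248.3 ] (40.06306838989258, 42.56755447387695) [[ 507.09 -318.95    3.  ]]
side wheel [340.07 362.29] (44.68068313598633, 48.976600646972656) [[ 509.95 -317.85    3.  ]]
```

```bash
cat > b.py <<'E'
from h import *
np.set_printoptions(suppress=True,precision=2)
L=np.array([[82,137,51],[82,-137,51],[-82,-137,51],[-82,137,51]])
t=cr([(125,43),(732,178),(660,552),(38,404)],210,180,5.3)
s=cr([(312,42),(533,398),(238,512),(50,132)],195,185,4.2)
for l in (L,L*[84/82,139/137,1]):
  d,res=fit([("top",l,t),("side",l,s)],[450,0,0,.2]);print("drainer",d,np.abs(res).max())
E=[[-82,70,45],[82,70,45]];te=cr([(187,434),(270,78)],210,180,5.3)
M=R.from_euler("z",d[3]).as_matrix()
print("trough edge in drainer",(onz("top",te,45)-d[:3])@M)
for a,b in(((287.7,225.8),(270.9,244)),((267.5,229.5),(255.2,232.8)),((282.9,247.7),(250.2,251.8))):
    P,e=tri(a,b);print("bit",P,e,"in drainer",(P-d[:3])@M, "top@z56",(onz("top",[a],56)-d[:3])@M)
print("hub",tri((413.3,247.2),(341,358.9)),"wheel",tri((411.47,248.3),(340.07,362.29)))
G=np.array([[-8,32,84],[-8,-32,84],[8,-32,84],[8,32,84]])
gt=cr([(80,103),(52,272),(95,280),(118,110)],115,230,6)
gs=cr([(195,60),(63,105),(75,120),(210,72)],140,150,6)
for a,b in zip(gt,gs):print("grip corner",tri(a,b))
print("foot side z0",onz("side",cr([(70,278),(275,195)],140,150,6),0))
print("foot ends top z36",onz("top",cr([(127,65),(85,318)],115,230,6),36))
print("sugar",onz("top",[(250,144)],55),"cup",onz("top",[(113,175)],65))
q=R.from_rotvec([-1.39068601,-0.86888214,0.87040498]);print("tool axes",q.as_matrix())
E
python3 b.py
```

```text
drainer [540.88 -10.31   2.65  -0.24] 1.0125002697233185
drainer [541.66  -9.44  -0.09  -0.24] 1.5779513624890456
trough edge in drainer [[-79.86  71.    45.09]
 [ 81.32  70.78  45.09]]
bit [560.76 -22.2   56.17] 0.21450806893909657 in drainer [21.56 -7.93 56.25] top@z56 [[21.09 -7.8  56.09]]
bit [552.06  24.84  57.99] 0.12833311547987591 in drainer [ 2.07 35.76 58.08] top@z56 [[ 2.54 35.76 56.09]]
bit [510.66 -10.23  55.8 ] 0.26271269419657983 in drainer [-29.95  -8.04  55.88] top@z56 [[-30.56  -7.88  56.09]]
hub (array([ 509.27, -318.18,   20.81]), np.float64(0.24684590740807266)) wheel (array([ 507.89, -318.43,    6.49]), np.float64(0.41512854389623044))
grip corner (array([515.96, 335.02,  84.83]), np.float64(0.39832738256765765))
grip corner (array([454.81, 341.12,  90.43]), np.float64(0.08626894609966484))
grip corner (array([451.86, 323.26,  96.96]), np.float64(0.05545128331164051))
grip corner (array([513.55, 318.64,  91.08]), np.float64(0.08978324101221347))
foot side z0 [[434.99 335.8    0.  ]
 [533.32 322.4    0.  ]]
foot ends top z36 [[534.28 333.18  36.  ]
 [437.38 346.37  36.  ]]
sugar [[756.5   63.23  55.  ]] cup [[684.22 380.    65.  ]]
tool axes [[ 0.44 -0.   -0.9 ]
 [ 0.9  -0.    0.44]
 [-0.   -1.   -0.  ]]
```

```bash
cat > c.py <<'E'
from h import *
from scipy.optimize import minimize
B={}
for n in C:
    f=C[n]["frame"].astype(int); m=((f[...,2]>f[...,0]*1.35+12)).astype(np.uint8)
    k,lab,st,cen=cv2.connectedComponentsWithStats(m)
    i=min(range(1,k),key=lambda i:np.hypot(*(cen[i]-proj(n,[485,333,45])[0]))+ (st[i,4]<50)*1e3)
    B[n]=(lab==i).astype(np.float32); print(n,cen[i],st[i])
S=8
def box(hx,hy,z0,z1): return np.array([[a*hx,b*hy,z] for a in(-1,1) for b in(-1,1) for z in(z0,z1)],float)
def ren(n,p,zo=0):
    M=R.from_euler("z",p[2]).as_matrix();o=np.zeros((420*2,560*2),np.uint8)
    o=np.zeros((420*S//1,560*S//1),np.uint8)
    for b in(box(9,50,p[3],36),box(8,32,36,84)):
        uv=proj(n,b@M.T+[p[0],p[1],zo]);cv2.fillConvexPoly(o,cv2.convexHull(np.int32(np.round((uv+.5)*S))).reshape(-1,2),1)
    y0,y1,x0,x1=W[n];return cv2.resize(o[y0*S:y1*S,x0*S:x1*S].astype(np.float32),None,fx=1/S,fy=1/S,interpolation=cv2.INTER_AREA)
W={"top":(220,300,100,170),"side":(145,210,130,200)}
def cost(p,cams=("top","side")):
    return sum(np.abs(ren(n,p)-B[n][W[n][0]:W[n][1],W[n][2]:W[n][3]]).sum() for n in cams)
for cams in(("top","side"),("top",),("side",)):
    s=minimize(cost,[485,333,-1.7,8],args=(cams,),method="Nelder-Mead",options=dict(initial_simplex=np.array([485,333,-1.7,8])+np.r_[np.zeros((1,4)),np.diag([8,8,.1,5])],maxfev=250))
    print(cams,np.round(s.x,2),s.fun)
E
python3 c.py
```

```text
side [164.77639752 176.20652174] [148 160  37  33 644]
top [131.9591195  261.83018868] [124 241  20  43 318]
('top', 'side') [485.05 332.23  -1.71  19.55] 424.296875
('top',) [483.2  331.04  -1.71  36.  ] 227.859375
('side',) [485.01 333.46  -1.71  16.75] 103.53125
```

```bash
cat > p.py <<'E'
import sys,numpy as np
from scipy.spatial.transform import Rotation as R
from station import monitor
np.set_printoptions(suppress=True,precision=1)
def plan(tgt,ang=None):
    s=monitor.read_state();A=R.from_rotvec(s["orientation"]).as_matrix()
    a=np.degrees(np.arctan2(A[1,0],A[0,0]));ang=a if ang is None else ang
    turn=-(ang-a)
    c,n=np.cos(np.radians(ang)),np.sin(np.radians(ang))
    T=np.array([[c,n,0],[0,0,-1],[-n,c,0]])
    print("t",s["clock"],"pos",s["position"],"ang",a,"F",s["contact_force"],"open",s["opening"],"tilt",A[:,1])
    print("turn about tool y",turn,"then shift",T@(np.array(tgt)-s["position"]))
v=[float(x) for x in sys.argv[1:]]
plan(v[:3],v[3] if len(v)>3 else None)
E
python3 p.py 485 332.5 140 82
```

```text
t 0.1 pos [273.3 561.7 230.8] ang 64.0564782303374 F [ 0.   0.1 -0.7] open 85.24296377458647 tilt [-0. -0. -1.]
turn about tool y -17.943521769662595 then shift [-197.5   90.8 -241.5]
```

Call:
{"op": "send_rows", "data": {
  "moves": [
    [1,[0,0,0],[0,-9,0]],
    [1,[0,0,0],[0,-9,0]],
    [1,[-33,15,-40],[0,0,0]],
    [1,[-33,15,-40],[0,0,0]],
    [1,[-33,15,-40],[0,0,0]],
    [1,[-33,15,-40],[0,0,0]],
    [1,[-33,15,-40],[0,0,0]],
    [1,[-33,15,-41],[0,0,0]],
    [1,[0,0,0],[0,0,0]],
    [1,[0,0,0],[0,0,0]]
  ]
}}

```text
clock: 1.35
position: [484.4, 332.8, 141.1]
orientation: [-1.271, -1.106, 1.107]
contact_force: [-0.1, -0.1, -0.5]
opening: 85.5
```

```bash
python3 p.py 485 332.5 43 82
```

```text
t 1.35 pos [484.4 332.8 141.1] ang 82.04637443995117 F [-0.1 -0.1 -0.5] open 85.50218827123204 tilt [-0.  0. -1.]
turn about tool y 0.046374439951165414 then shift [-0.2 98.1 -0.6]
```

Call:
{"op": "send_rows", "data": {
  "moves": [
    [1,[0,25,0],[0,0,0]],
    [1,[0,25,0],[0,0,0]],
    [1,[0,25,0],[0,0,0]],
    [1,[0,23,0],[0,0,0]],
    [1,[0,0,0],[0,0,0]],
    [-1,[0,0,0],[0,0,0]],
    [-1,[0,0,0],[0,0,0]],
    [-1,[0,0,0],[0,0,0]],
    [-1,[0,0,0],[0,0,0]],
    [-1,[0,0,0],[0,0,0]],
    [-1,[0,0,0],[0,0,0]],
    [-1,[0,0,0],[0,0,0]]
  ],
  "force": 60
}}

```text
clock: 2.85
position: [485.0, 332.8, 43.8]
orientation: [-1.272, -1.107, 1.106]
contact_force: [-1.1, -0.7, 7.5]
opening: 15.6
```

Call:
{"op": "send_rows", "data": {
  "moves": [
    [-1,[0,0,0],[0,0,0]],
    [-1,[0,-15,0],[0,0,0]],
    [-1,[0,-30,0],[0,0,0]],
    [-1,[0,-40,0],[0,0,0]],
    [-1,[0,-25,0],[0,0,0]],
    [-1,[0,0,0],[0,0,0]],
    [-1,[0,0,0],[0,0,0]]
  ]
}}

```text
clock: 3.72
position: [484.5, 332.3, 153.0]
orientation: [-1.272, -1.106, 1.107]
contact_force: [0.5, -0.1, -2.0]
opening: 15.3
```

```bash
python3 p.py 485 332.5 43 82;python3 - <<'E'
from station import viewer
import cv2,numpy as np
t=viewer.capture("top");s=viewer.capture("side");np.save("t1.npy",t,allow_pickle=True);np.save("s1.npy",s,allow_pickle=True)
o=np.hstack([cv2.resize(t["frame"][210:310,80:200],None,fx=3,fy=3),cv2.resize(s["frame"][90:190,100:220],None,fx=3,fy=3,interpolation=2)])
cv2.imwrite("pics/g1.png",o[:,:,::-1])
E
```

```text
t 3.725 pos [484.5 332.3 153. ] ang 82.0534466363605 F [ 0.5 -0.1 -2. ] open 15.2966072784482 tilt [-0. -0. -1.]
turn about tool y 0.05344663636050484 then shift [  0.3 110.   -0.5]
```

View pics/g1.png

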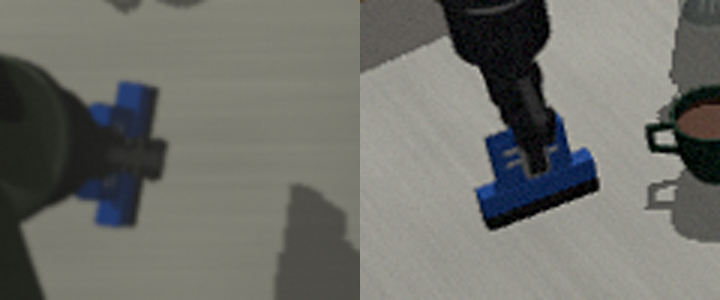

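The picture shows the scraper held squarely in the fingers and lifted. I'll move over the drainer.

```bash
python3 p.py 527.4 -49.7 153 76.2
```

```text
t 3.825 pos [484.3 332.3 152.4] ang 82.05805125516338 F [ 0.4 -0.  -0.4] open 15.14438301907022 tilt [-0. -0. -1.]
turn about tool y 5.8580512551633745 then shift [-360.7   -0.6 -132.9]
```

Call:
{"op": "send_rows", "data": {
  "moves": [
    [-1,[0,0,0],[0,5.9,0]],
    [-1,[-36,0,-13.3],[0,0,0]],
    [-1,[-36,0,-13.3],[0,0,0]],
    [-1,[-36,0,-13.3],[0,0,0]],
    [-1,[-36,0,-13.3],[0,0,0]],
    [-1,[-36,0,-13.3],[0,0,0]],
    [-1,[-36,0,-13.3],[0,0,0]],
    [-1,[-36,0,-13.3],[0,0,0]],
    [-1,[-36,0,-13.3],[0,0,0]],
    [-1,[-36,0,-13.3],[0,0,0]],
    [-1,[-36,0,-13.3],[0,0,0]],
    [-1,[0,0,0],[0,0,0]]
  ]
}}

```text
clock: 5.32
position: [527.3, -51.8, 152.6]
orientation: [-1.316, -1.025, 1.028]
contact_force: [0.3, 0.3, -1.1]
opening: 15.5
```

Call:
{"op": "send_rows", "data": {
  "moves": [
    [-1,[0,15,0],[0,0,0]],
    [-1,[0,10,0],[0,0,0]],
    [-1,[0,0,0],[0,0,0]],
    [-1,[0,0,0],[0,0,0]]
  ]
}}

```text
clock: 5.82
position: [527.8, -48.4, 128.3]
orientation: [-1.314, -1.03, 1.03]
contact_force: [0.8, 0.9, -0.9]
opening: 15.2
```

```bash
python3 p.py 527.4 -49.7 90 76.2;python3 - <<'E'
from station import viewer
import cv2,numpy as np
t=viewer.capture("top");s=viewer.capture("side")
np.save("t2.npy",t,allow_pickle=True);np.save("s2.npy",s,allow_pickle=True)
o=np.hstack([cv2.resize(t["frame"][180:300,210:360],None,fx=2.6,fy=2.6,interpolation=2),cv2.resize(s["frame"][190:310,195:340],None,fx=2.6,fy=2.6,interpolation=2)])
cv2.imwrite("pics/g2.png",cv2.convertScaleAbs(o[:,:,::-1],alpha=1.3))
E
```

```text
t 5.825 pos [527.8 -48.4 128.3] ang 76.19192071222942 F [ 0.8  0.9 -0.9] open 15.21141385526811 tilt [-0.  0. -1.]
turn about tool y -0.008079287770584642 then shift [-1.4 38.3  0.1]
```

View pics/g2.png

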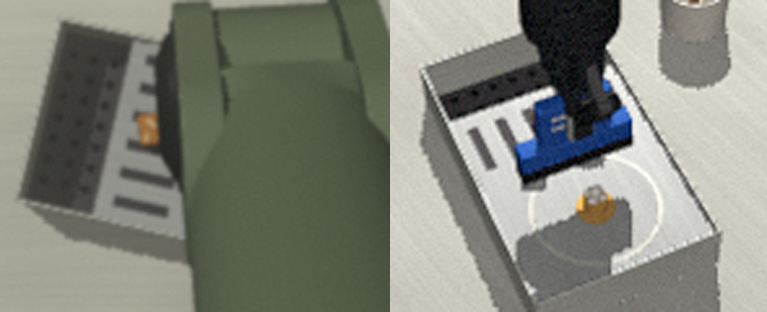

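The side view shows the scraper level and parallel to the trough edge, between the stud and the bits. I'll check its foot corners by projection.

```bash
python3 - <<'E'
from h import *
a=np.radians(76.2);ex=np.array([np.sin(a),-np.cos(a),0]);ey=np.array([np.cos(a),np.sin(a),0])
c=np.array([527.8,-48.4,84.8])
for s in(-50,50):
    print(proj("side",c+s*ex-9*ey))
print("drainer C,A rear bits", [proj("side",p)[0] for p in([560,-22,52],[510,-10,52])])
print(onz("side",[[245.8,259.2],[288,248.5]],84.8), [c+s*ex-9*ey for s in(-50,50)])
E
```

```text
[[246.33943974 262.02796471]]
[[288.30893625 246.47900513]]
drainer C,A rear bits [array([270.39708088, 245.24947144]), array([249.72285281, 252.91979168])]
[[480.56164947 -38.45812519  84.8       ]
 [570.18634191 -72.94377413  84.8       ]] [array([477.09648489, -45.21353564,  84.8       ]), array([574.20991288, -69.0668814 ,  84.8       ])]
```

Call:
{"op": "send_rows", "data": {
  "moves": [
    [-1,[-1.5,12,0],[0,0,0]],
    [-1,[0,12,0],[0,0,0]],
    [-1,[0,8,0],[0,0,0]],
    [-1,[0,4,0],[0,0,0]],
    [-1,[0,0,0],[0,0,0]],
    [-1,[0,0,0],[0,0,0]]
  ]
}}

```text
clock: 6.68
position: [527.6, -50.2, 92.5]
orientation: [-1.314, -1.03, 1.029]
contact_force: [-0.9, -0.6, -1.4]
opening: 15.1
```

```bash
python3 p.py 527.4 -49.7 90 76.2;python3 - <<'E'
from station import viewer
import cv2,numpy as np
s=viewer.capture("side")
np.save("s3.npy",s,allow_pickle=True)
o=cv2.resize(s["frame"][190:310,195:340],None,fx=5,fy=5,interpolation=2)
cv2.imwrite("pics/g3.png",cv2.convertScaleAbs(o[:,:,::-1],alpha=1.5))
E
```

```text
t 6.675 pos [527.6 -50.2  92.5] ang 76.15521626391552 F [-0.9 -0.6 -1.4] open 15.061837646429721 tilt [ 0. -0. -1.]
turn about tool y -0.04478373608448294 then shift [0.5 2.5 0.3]
```

View pics/g3.png

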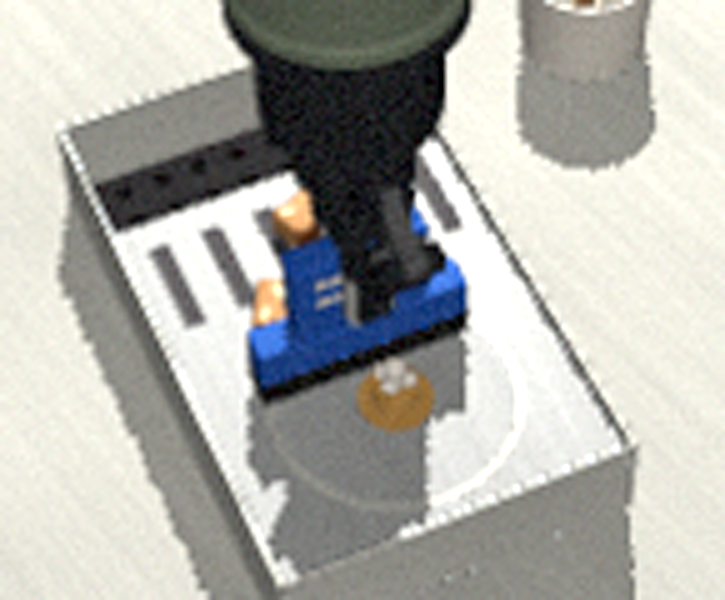

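The side view shows the foot just above the plate, parallel to the trough edge and clear of the stud, with all the bits ahead of it. I'll lower it 3 mm and push.

Call:
{"op": "send_rows", "data": {
  "moves": [
    [-1,[0,2,0],[0,0,0]],
    [-1,[0,1,0],[0,0,0]],
    [-1,[0,0,0],[0,0,0]],
    [-1,[5,0,0],[0,0,0]],
    [-1,[7,0,0],[0,0,0]],
    [-1,[7,0,0],[0,0,0]],
    [-1,[7,0,0],[0,0,0]],
    [-1,[7,0,0],[0,0,0]],
    [-1,[7,0,0],[0,0,0]]
  ]
}}

```text
clock: 7.85
position: [537.1, -10.9, 89.3]
orientation: [-1.314, -1.029, 1.029]
contact_force: [-0.3, 0.7, -0.7]
opening: 15.0
```

Call:
{"op": "send_rows", "data": {
  "moves": [
    [-1,[7,0,0],[0,0,0]],
    [-1,[7,0,0],[0,0,0]],
    [-1,[7,0,0],[0,0,0]],
    [-1,[7,0,0],[0,0,0]],
    [-1,[7,0,0],[0,0,0]],
    [-1,[7,0,0],[0,0,0]],
    [-1,[7,0,0],[0,0,0]],
    [-1,[7,0,0],[0,0,0]],
    [-1,[7,0,0],[0,0,0]],
    [-1,[7,0,0],[0,0,0]],
    [-1,[7,0,0],[0,0,0]],
    [-1,[4,0,0],[0,0,0]]
  ]
}}

```text
clock: 9.35
position: [556.4, 67.8, 89.3]
orientation: [-1.314, -1.03, 1.03]
contact_force: [-0.4, -0.0, -1.7]
opening: 15.1
```

Call:
{"op": "send_rows", "data": {
  "moves": [
    [-1,[0,0,0],[0,0,0]],
    [-1,[0,0,0],[0,0,0]],
    [-1,[0,0,0],[0,0,0]],
    [-1,[0,-20,0],[0,0,0]],
    [-1,[0,-40,0],[0,0,0]],
    [-1,[0,0,0],[0,0,0]]
  ]
}}

```text
clock: 10.1
position: [557.7, 67.2, 151.8]
orientation: [-1.316, -1.033, 1.026]
contact_force: [0.5, -0.4, -2.5]
opening: 15.2
```

```bash
python3 p.py 485 270 130 82;python3 - <<'E'
from station import viewer
import cv2,numpy as np
t=viewer.capture("top");s=viewer.capture("side")
np.save("t4.npy",t,allow_pickle=True);np.save("s4.npy",s,allow_pickle=True)
o=np.hstack([cv2.resize(t["frame"][180:300,210:360],None,fx=2.6,fy=2.6,interpolation=2),cv2.resize(s["frame"][190:310,195:340],None,fx=2.6,fy=2.6,interpolation=2)])
cv2.imwrite("pics/g4.png",cv2.convertScaleAbs(o[:,:,::-1],alpha=1.4))
E
```

```text
t 10.1 pos [557.7  67.2 151.8] ang 76.12649098092572 F [ 0.5 -0.4 -2.5] open 15.1994286412017 tilt [ 0.  0. -1.]
turn about tool y -5.873509019074277 then shift [190.7  21.8 100.3]
```

View pics/g4.png

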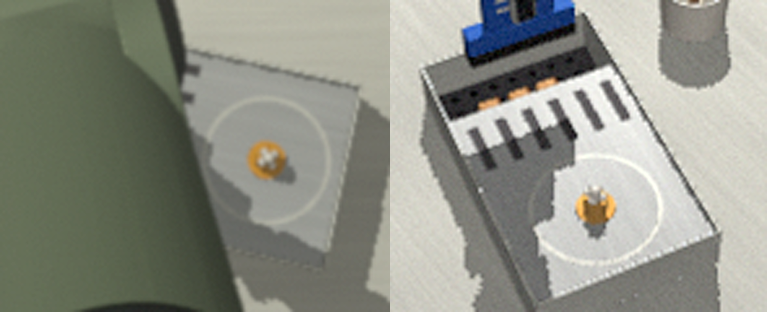

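All three bits lie in the trough (side crop 490,103; 518,95; 547,85) and the plate is clear. Next I'll set the scraper down near where it was.

```bash
python3 p.py 485 300 110
```

```text
t 10.2 pos [556.3  67.1 149.3] ang 76.14050124544346 F [-0.5  0.8 -0.5] open 14.971723429181036 tilt [ 0.  0. -1.]
turn about tool y -0.0 then shift [209.   39.3 125. ]
```

Call:
{"op": "send_rows", "data": {
  "moves": [
    [-1,[35,0,21],[0,0,0]],
    [-1,[35,0,21],[0,0,0]],
    [-1,[35,0,21],[0,0,0]],
    [-1,[35,10,21],[0,0,0]],
    [-1,[35,15,21],[0,0,0]],
    [-1,[35,15,21],[0,0,0]],
    [-1,[0,25,0],[0,0,0]],
    [-1,[0,20,0],[0,0,0]],
    [-1,[0,12,0],[0,0,0]],
    [-1,[0,0,0],[0,0,0]],
    [-1,[0,0,0],[0,0,0]]
  ]
}}

```text
clock: 11.58
position: [484.6, 301.3, 52.8]
orientation: [-1.314, -1.03, 1.029]
contact_force: [-0.4, 0.0, -0.5]
opening: 15.1
```

```bash
python3 p.py 485 300 44
```

```text
t 11.575 pos [484.6 301.3  52.8] ang 76.1396855692628 F [-0.4  0.  -0.5] open 15.077130560020299 tilt [ 0.  0. -1.]
turn about tool y -0.0 then shift [-1.2  8.8 -0.7]
```

Call:
{"op": "send_rows", "data": {
  "moves": [
    [-1,[0,4,0],[0,0,0]],
    [-1,[0,3,0],[0,0,0]],
    [-1,[0,1.5,0],[0,0,0]],
    [-1,[0,0,0],[0,0,0]],
    [-1,[0,0,0],[0,0,0]]
  ]
}}

```text
clock: 12.2
position: [484.3, 301.4, 43.8]
orientation: [-1.314, -1.029, 1.029]
contact_force: [0.1, -0.9, -0.5]
opening: 15.8
```

Call:
{"op": "send_rows", "data": {
  "moves": [
    [1,[0,0,0],[0,0,0]],
    [1,[0,0,0],[0,0,0]],
    [1,[0,0,0],[0,0,0]],
    [1,[0,0,0],[0,0,0]],
    [1,[0,0,0],[0,0,0]],
    [1,[0,0,0],[0,0,0]],
    [1,[0,-25,0],[0,0,0]],
    [1,[0,-40,0],[0,0,0]],
    [1,[0,-50,0],[0,0,0]],
    [1,[0,0,0],[0,0,0]]
  ]
}}

```text
clock: 13.45
position: [485.8, 302.2, 162.3]
orientation: [-1.314, -1.034, 1.024]
contact_force: [-0.4, -0.7, -0.1]
opening: 85.2
```

```bash
python3 p.py 508.5 -318.3 140
```

```text
t 13.45 pos [485.8 302.2 162.3] ang 76.14093715957205 F [-0.4 -0.7 -0.1] open 85.24751855729494 tilt [ 0.  0. -1.]
turn about tool y -0.0 then shift [-597.    22.3 -170.7]
```

Call:
{"op": "send_rows", "data": {
  "moves": [
    [1,[-50,0,-14.2],[0,0,0]],
    [1,[-50,0,-14.2],[0,0,0]],
    [1,[-50,0,-14.2],[0,0,0]],
    [1,[-50,0,-14.2],[0,0,0]],
    [1,[-50,0,-14.2],[0,0,0]],
    [1,[-50,0,-14.2],[0,0,0]],
    [1,[-50,0,-14.2],[0,0,0]],
    [1,[-50,0,-14.2],[0,0,0]],
    [1,[-50,0,-14.2],[0,0,0]],
    [1,[-50,0,-14.2],[0,0,0]],
    [1,[-49,11,-14.2],[0,0,0]],
    [1,[-48,11,-14.2],[0,0,0]]
  ]
}}

```text
clock: 14.95
position: [506.5, -320.8, 136.0]
orientation: [-1.313, -1.029, 1.029]
contact_force: [0.2, 0.7, 1.5]
opening: 85.6
```

Call:
{"op": "send_rows", "data": {
  "moves": [
    [1,[0,0,0],[0,0,0]],
    [1,[0,0,0],[0,0,0]],
    [1,[0,0,0],[0,0,0]]
  ]
}}

```text
clock: 15.32
position: [507.2, -318.0, 136.8]
orientation: [-1.313, -1.031, 1.03]
contact_force: [-0.7, 0.6, 0.0]
opening: 85.2
```

```bash
python3 p.py 508.5 -318.3 9;python3 - <<'E'
from station import viewer,monitor
import cv2,numpy as np
print(monitor.read_state()["qpos"])
t=viewer.capture("top");s=viewer.capture("side")
np.save("t5.npy",t,allow_pickle=True);np.save("s5.npy",s,allow_pickle=True)
o=np.hstack([t["frame"][180:300,110:360],s["frame"][140:260,130:330]])
o=cv2.resize(o,(800,213),interpolation=2)
u=np.hstack([t["frame"][190:310,340:470],s["frame"][260:380+0,270:400]]);u=cv2.resize(u,(800,369),interpolation=2)
cv2.imwrite("pics/g5.png",cv2.convertScaleAbs(np.vstack([o,u])[:,:,::-1],alpha=1.4))
E
```

```text
t 15.325 pos [ 507.2 -318.   136.8] ang 76.24131069162182 F [-0.7  0.6  0. ] open 85.17669496533165 tilt [ 0.  0. -1.]
turn about tool y -0.0 then shift [ -0.  127.8  -1.4]
[ 0.43543899  0.59327283  0.03715012  1.75702134 -0.02969981  0.79195283
  1.81777538]
```

View pics/g5.png

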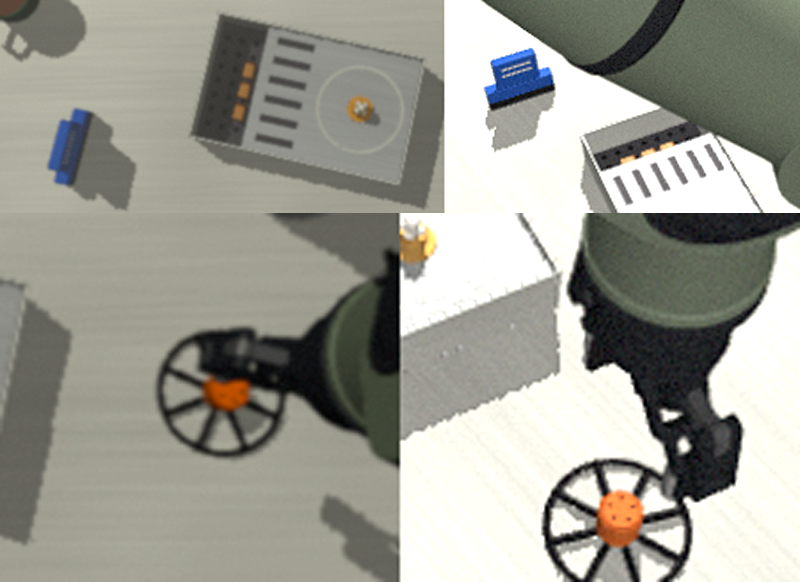

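The scraper stands free at its spot and the bits are in the trough. The star lies undisturbed under the open gripper. I'll descend and grip the hub.

Call:
{"op": "send_rows", "data": {
  "moves": [
    [1,[0,40,-1.4],[0,0,0]],
    [1,[0,40,0],[0,0,0]],
    [1,[0,30,0],[0,0,0]],
    [1,[0,14,0],[0,0,0]],
    [1,[0,4,0],[0,0,0]],
    [1,[0,0,0],[0,0,0]],
    [1,[0,0,0],[0,0,0]]
  ]
}}

```text
clock: 16.3
position: [508.7, -319.8, 9.8]
orientation: [-1.315, -1.03, 1.029]
contact_force: [-0.2, 1.2, -0.3]
opening: 85.1
```

Call:
{"op": "send_rows", "data": {
  "moves": [
    [-1,[0,0,0],[0,0,0]],
    [-1,[0,0,0],[0,0,0]],
    [-1,[0,0,0],[0,0,0]],
    [-1,[0,0,0],[0,0,0]],
    [-1,[0,0,0],[0,0,0]],
    [-1,[0,0,0],[0,0,0]]
  ],
  "force": 90
}}

```text
clock: 17.05
position: [508.3, -319.6, 9.3]
orientation: [-1.314, -1.029, 1.029]
contact_force: [-2.3, 1.3, 9.6]
opening: 27.1
```

```bash
python3 p.py 508.5 -318.3 9
```

```text
t 17.05 pos [ 508.3 -319.6    9.3] ang 76.1441105942582 F [-2.3  1.3  9.6] open 27.091265012320513 tilt [ 0. -0. -1.]
turn about tool y -0.0 then shift [1.3 0.3 0.2]
```

Call:
{"op": "send_rows", "data": {
  "moves": [
    [-1,[0,0,0],[0,0,0]],
    [-1,[0,0,0],[0,0,0]]
  ]
}}

```text
clock: 17.3
position: [508.3, -319.6, 9.3]
orientation: [-1.314, -1.029, 1.029]
contact_force: [-2.2, 1.0, 10.5]
opening: 27.3
```

Call:
{"op": "send_rows", "data": {
  "moves": [
    [-1,[0,-15,0],[0,0,0]],
    [-1,[0,-30,0],[0,0,0]],
    [-1,[0,-40,0],[0,0,0]],
    [-1,[0,-30,0],[0,0,0]],
    [-1,[0,0,0],[0,0,0]],
    [-1,[0,0,0],[0,0,0]]
  ]
}}

```text
clock: 18.05
position: [508.0, -319.3, 123.8]
orientation: [-1.314, -1.029, 1.029]
contact_force: [0.7, 0.8, -1.5]
opening: 27.0
```

```bash
python3 p.py 526 -76.8 120;python3 - <<'E'
from station import viewer
import cv2,numpy as np
t=viewer.capture("top");s=viewer.capture("side")
np.save("t6.npy",t,allow_pickle=True);np.save("s6.npy",s,allow_pickle=True)
u=np.hstack([t["frame"][200:300,350:450],s["frame"][270:370,270:370]]);u=cv2.resize(u,(800,400),interpolation=2)
cv2.imwrite("pics/g6.png",cv2.convertScaleAbs(u[:,:,::-1],alpha=1.6))
E
```

```text
t 18.05 pos [ 508.  -319.3  123.8] ang 76.15874558766023 F [ 0.7  0.8 -1.5] open 27.004384197084686 tilt [-0.  0. -1.]
turn about tool y -0.0 then shift [239.8   3.8  40.5]
```

View pics/g6.png

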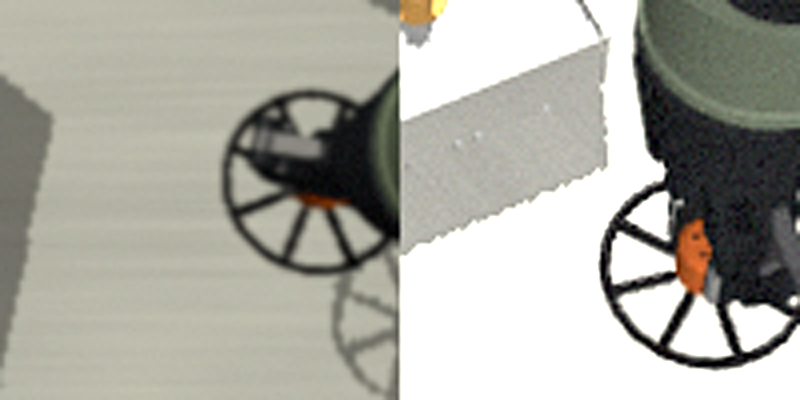

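The star is held level at the hub, with its ring visible in both views. I'll fit the ring to get its offset from the TCP.

```bash
cat > d.py <<'E'
from h import *
np.set_printoptions(suppress=True,precision=2)
pt=cr([(310,90),(224,180),(322,271),(240,125),(245,240),(275,265)],350,200,4)
ps=cr([(202,262),(315,368),(225,325),(260,357),(370,357),(225,205)],270,270,4)
th=np.linspace(0,2*np.pi,721)[:-1];circ=np.c_[np.cos(th),np.sin(th),0*th]*50
def f(p,cams,z=None):
    o=[]
    for n,q in(("top",pt),("side",ps)):
        if n in cams:
            e=proj(n,circ+[p[0],p[1],z if z is not None else p[2]])
            c=e.mean(0)
            for u in q:
                d=np.hypot(*(e-u).T);i=d.argmin();o.append(d[i]*np.sign(np.hypot(*(u-c))-np.hypot(*(e[i]-c))))
    return np.array(o)
for a in(dict(cams="topside"),dict(cams="top",z=118),dict(cams="side",z=118)):
    s=least_squares(f,[508,-319,118][:3 if "z" not in a else 2],kwargs=a);print(a,s.x,np.abs(s.fun).max())
E
python3 d.py
```

```text
{'cams': 'topside'} [ 508.94 -319.71  122.31] 1.040313528718032
{'cams': 'top', 'z': 118} [ 508.23 -320.45] 1.1039927181011624
{'cams': 'side', 'z': 118} [ 511.48 -318.74] 0.471256723014531
```

Call:
{"op": "send_rows", "data": {
  "moves": [
    [-1,[40,0,6.7],[0,0,0]],
    [-1,[40,0,6.7],[0,0,0]],
    [-1,[40,0,6.7],[0,0,0]],
    [-1,[40,0,6.7],[0,0,0]],
    [-1,[40,0,6.7],[0,0,0]],
    [-1,[40,0,7],[0,0,0]],
    [-1,[0,0,0],[0,0,0]],
    [-1,[0,0,0],[0,0,0]],
    [-1,[0,0,0],[0,0,0]]
  ]
}}

```text
clock: 19.27
position: [526.1, -77.9, 123.5]
orientation: [-1.314, -1.028, 1.029]
contact_force: [0.6, -0.5, -1.0]
opening: 26.9
```

```bash
python3 p.py 526 -76.8 120;python3 - <<'E'
from station import viewer
import cv2,numpy as np
from h import *
print("stud per cam",onz("top",cr([(546,320)],210,180,5.3),75),onz("side",cr([(332,327)],195,185,4.2),75))
t=viewer.capture("top");s=viewer.capture("side")
np.save("t7.npy",t,allow_pickle=True);np.save("s7.npy",s,allow_pickle=True)
u=np.hstack([t["frame"][185:285,260:360],s["frame"][200:300,220:320]]);u=cv2.resize(u,(800,400),interpolation=2)
cv2.imwrite("pics/g7.png",cv2.convertScaleAbs(u[:,:,::-1],alpha=1.6))
E
```

```text
t 19.275 pos [526.1 -77.9 123.5] ang 76.06774264348695 F [ 0.6 -0.5 -1. ] open 26.871160342930647 tilt [-0. -0. -1.]
turn about tool y -0.0 then shift [1.  3.5 0.3]
stud per cam [[525.54070304 -76.54153161  75.        ]] [[526.62097357 -76.89486207  75.        ]]
```

View pics/g7.png

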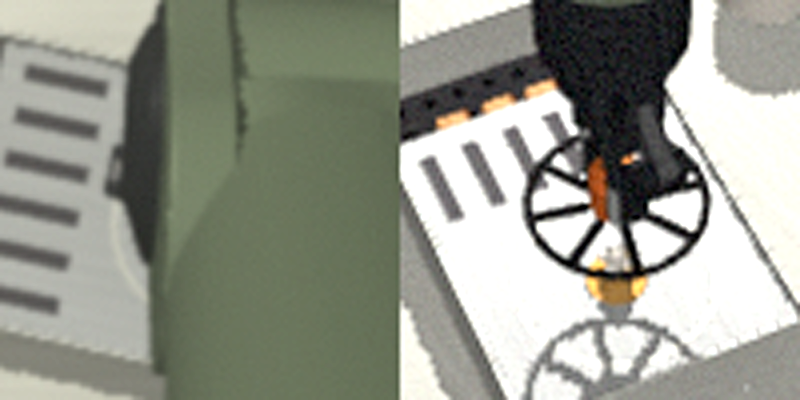

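The ring hangs over the stud in the side view (ring bottom at 617,275; stud at 615,270 in the crop), and the top view is blocked. I'll fit the ring from its dark pixels to get the offset between them.

```bash
cat > e.py <<'E'
from h import *
from scipy.optimize import minimize
from scipy.ndimage import map_coordinates
def ringfit(f,cam,x0,z):
    g=cv2.cvtColor(np.load(f,allow_pickle=True).item()["frame"],cv2.COLOR_RGB2GRAY).astype(float)
    g=np.minimum(g,90)
    c=C[cam]["pose"][:2,3];a0=np.arctan2(c[1]-x0[1],c[0]-x0[0])
    th=a0+np.linspace(-2,2,200)
    def cost(p,r=(45,46,47,48,49,50)):
        return sum(map_coordinates(g,proj(cam,np.c_[p[0]+q*np.cos(th),p[1]+q*np.sin(th),0*th+z]).T[::-1],order=1).mean() for q in r)
    def full(p):  # dark inside rim, bright outside
        return cost(p)-cost(p,(52,53,54))-cost(p,(38,39,40,41))*.5
    b=min((minimize(full,np.array(x0)+[i,j],method="Nelder-Mead") for i in(-3,0,3) for j in(-3,0,3)),key=lambda s:s.fun)
    return b.x.round(2),round(b.fun,1)
print("s0",ringfit("side0.npy","side",(508,-318),4),"t0",ringfit("top0.npy","top",(508,-318),4))
print("s6",ringfit("s6.npy","side",(508,-319),118.5))
print("s7",ringfit("s7.npy","side",(526,-78),118))
E
python3 e.py
```

```text
s0 (array([ 510.95, -317.21]), np.float64(-205.1)) t0 (array([ 507.53, -319.29]), np.float64(-138.4))
s6 (array([ 510.77, -317.89]), np.float64(-142.9))
s7 (array([528.83, -75.74]), np.float64(-134.7))
```

Call:
{"op": "send_rows", "data": {
  "moves": [
    [-1,[1.1,15,0.4],[0,0,0]],
    [-1,[0,15,0],[0,0,0]],
    [-1,[0,4,0],[0,0,0]],
    [-1,[0,0,0],[0,0,0]],
    [-1,[0,0,0],[0,0,0]],
    [-1,[0,0,0],[0,0,0]]
  ]
}}

```text
clock: 20.12
position: [526.4, -75.6, 90.2]
orientation: [-1.314, -1.03, 1.029]
contact_force: [-0.8, -0.0, -1.1]
opening: 27.3
```

```bash
python3 p.py 526 -76.7 78
```

```text
t 20.125 pos [526.4 -75.6  90.2] ang 76.15725623114727 F [-0.8 -0.  -1.1] open 27.26914004433186 tilt [ 0. -0. -1.]
turn about tool y -0.0 then shift [-1.2 12.2  0.1]
```

Call:
{"op": "send_rows", "data": {
  "moves": [
    [-1,[-0.6,3,0],[0,0,0]],
    [-1,[0,0,0],[0,0,0]]
  ]
}}

```text
clock: 20.38
position: [525.9, -76.2, 86.7]
orientation: [-1.314, -1.029, 1.029]
contact_force: [1.0, -0.5, 0.1]
opening: 26.7
```

Call:
{"op": "send_rows", "data": {
  "moves": [
    [-1,[0,3,0],[0,0,0]],
    [-1,[0,0,0],[0,0,0]]
  ]
}}

```text
clock: 20.62
position: [525.9, -76.2, 83.6]
orientation: [-1.314, -1.029, 1.03]
contact_force: [-0.0, 0.6, -1.1]
opening: 26.8
```

Call:
{"op": "send_rows", "data": {
  "moves": [
    [-1,[0,3,0],[0,0,0]],
    [-1,[0,0,0],[0,0,0]]
  ]
}}

```text
clock: 20.88
position: [525.9, -76.1, 80.6]
orientation: [-1.314, -1.029, 1.03]
contact_force: [-0.1, 0.2, -0.5]
opening: 26.7
```

Call:
{"op": "send_rows", "data": {
  "moves": [
    [-1,[0,3,0],[0,0,0]],
    [-1,[0,0,0],[0,0,0]]
  ]
}}

```text
clock: 21.12
position: [525.9, -76.1, 77.6]
orientation: [-1.314, -1.029, 1.03]
contact_force: [0.5, -0.4, -0.5]
opening: 27.0
```

No contact force with the lip about 4 mm below the tip, so the tip is inside the opening. I'll continue in small steps.

Call:
{"op": "send_rows", "data": {
  "moves": [
    [-1,[-0.4,2,0],[0,0,0]],
    [-1,[0,1,0],[0,0,0]],
    [-1,[0,0,0],[0,0,0]]
  ]
}}

```text
clock: 21.5
position: [525.9, -76.6, 74.7]
orientation: [-1.314, -1.029, 1.029]
contact_force: [-1.1, -1.0, 0.0]
opening: 27.2
```

Call:
{"op": "send_rows", "data": {
  "moves": [
    [-1,[0,2,0],[0,0,0]],
    [-1,[0,0,0],[0,0,0]]
  ]
}}

```text
clock: 21.75
position: [525.8, -76.9, 72.9]
orientation: [-1.314, -1.029, 1.029]
contact_force: [-2.1, -2.2, 5.2]
opening: 26.8
```

Call:
{"op": "send_rows", "data": {
  "moves": [
    [-1,[0,2,0],[0,0,0]],
    [-1,[0,0,0],[0,0,0]]
  ]
}}

```text
clock: 22.0
position: [525.6, -76.8, 70.6]
orientation: [-1.314, -1.029, 1.03]
contact_force: [-2.4, -2.3, -0.8]
opening: 26.6
```

Call:
{"op": "send_rows", "data": {
  "moves": [
    [-1,[0,2,0],[0,0,0]],
    [-1,[0,0,0],[0,0,0]]
  ]
}}

```text
clock: 22.25
position: [525.4, -76.6, 68.3]
orientation: [-1.313, -1.028, 1.03]
contact_force: [-2.2, -3.3, -8.8]
opening: 27.1
```

Call:
{"op": "send_rows", "data": {
  "moves": [
    [-1,[-0.6,2,0.4],[0,0,0]],
    [-1,[0,0,0],[0,0,0]]
  ]
}}

```text
clock: 22.5
position: [525.5, -76.9, 66.7]
orientation: [-1.314, -1.03, 1.029]
contact_force: [-0.4, -2.0, -5.4]
opening: 26.8
```

Call:
{"op": "send_rows", "data": {
  "moves": [
    [-1,[0,2,0],[0,0,0]],
    [-1,[0,0,0],[0,0,0]]
  ]
}}

```text
clock: 22.75
position: [525.9, -76.9, 65.3]
orientation: [-1.314, -1.03, 1.029]
contact_force: [-3.1, 0.7, 10.8]
opening: 26.8
```

Call:
{"op": "send_rows", "data": {
  "moves": [
    [-1,[0,2,0],[0,0,0]],
    [-1,[0,0,0],[0,0,0]]
  ]
}}

```text
clock: 23.0
position: [525.9, -76.8, 63.4]
orientation: [-1.314, -1.03, 1.029]
contact_force: [-4.0, 0.7, 12.3]
opening: 26.7
```

Call:
{"op": "send_rows", "data": {
  "moves": [
    [-1,[0,2,0],[0,0,0]],
    [-1,[0,0,0],[0,0,0]]
  ]
}}

```text
clock: 23.25
position: [526.0, -76.8, 61.5]
orientation: [-1.314, -1.03, 1.029]
contact_force: [-3.2, -0.4, 13.0]
opening: 27.0
```

Clicked home, and it is now on the valve spring (about 13 N). I'll press on to the stop.

Call:
{"op": "send_rows", "data": {
  "moves": [
    [-1,[0,2,0],[0,0,0]],
    [-1,[0,0,0],[0,0,0]]
  ],
  "force": 110
}}

```text
clock: 23.5
position: [525.9, -76.8, 59.5]
orientation: [-1.314, -1.03, 1.029]
contact_force: [-3.8, 1.1, 14.4]
opening: 26.2
```

Call:
{"op": "send_rows", "data": {
  "moves": [
    [-1,[0,2,0],[0,0,0]],
    [-1,[0,0,0],[0,0,0]]
  ]
}}

```text
clock: 23.75
position: [526.0, -76.8, 57.7]
orientation: [-1.315, -1.03, 1.029]
contact_force: [-4.9, 1.1, 16.3]
opening: 26.7
```

Call:
{"op": "send_rows", "data": {
  "moves": [
    [-1,[0,1,0],[0,0,0]],
    [-1,[0,0,0],[0,0,0]],
    [-1,[0,0,0],[0,0,0]]
  ]
}}

```text
clock: 24.12
position: [526.2, -76.9, 57.5]
orientation: [-1.315, -1.031, 1.028]
contact_force: [-9.0, 0.7, 34.6]
opening: 26.1
```

Call:
{"op": "send_rows", "data": {
  "moves": [
    [-1,[0,-0.4,0],[0,0,0]],
    [-1,[0,0,0],[0,0,0]],
    [-1,[0,0,0],[0,0,0]]
  ]
}}

```text
clock: 24.5
position: [526.1, -76.9, 57.6]
orientation: [-1.315, -1.031, 1.028]
contact_force: [-7.8, 1.5, 28.1]
opening: 26.4
```

```bash
python3 - <<'E'
from station import viewer,monitor,r
from e import *
s=viewer.capture("side");np.save("s8.npy",s,allow_pickle=True)
hsv=cv2.cvtColor(s["frame"],cv2.COLOR_RGB2HSV)
k,l,st,cen=cv2.connectedComponentsWithStats(cv2.inRange(hsv,(3,110,60),(22,255,255)))
for i in range(1,k):
    if st[i,4]>10 and 190<cen[i][0]<330 and 190<cen[i][1]<300:
        P=onz("side",[cen[i]],12)[0]-[541.3,-9.9,0];print(cen[i],st[i,4],"drainer@z12",(P@R.from_euler("z",-.24).as_matrix()).round(1))
print("ring",ringfit("s8.npy","side",(526,-77),51.5))
d=np.abs(s["frame"].astype(int)-C["side"]["frame"]).sum(2)
for n,(x,y) in dict(cup=(217,134),pitcher=(430,325),sugar=(312,190)).items():print(n,"change",d[y-20:y+20,x-20:x+20].mean())
x=monitor.read_state();print(x["position"],x["contact_force"],x["clock"])
E
```

```text
s0 (array([ 510.95, -317.21]), np.float64(-205.1)) t0 (array([ 507.53, -319.29]), np.float64(-138.4))
s6 (array([ 510.77, -317.89]), np.float64(-142.9))
s7 (array([528.83, -75.74]), np.float64(-134.7))
[243.86363636 225.04545455] 22 drainer@z12 [ -1.6 104.9  12. ]
[232.43478261 229.08695652] 23 drainer@z12 [-32.  104.8  12. ]
[269.45588235 266.45588235] 68 drainer@z12 [  5.7 -34.7  12. ]
ring (array([528.48, -74.75]), np.float64(-154.5))
cup change 128.856875
pitcher change 35.333125
sugar change 118.81
[526.09876443 -76.87475482  57.54785896] [-8.43194817  0.29803407 28.30780407] 24.55
```

The third bit and two bystanders look hidden by the arm, so I'll check them in the earlier frames where they're clear.

```bash
python3 - <<'E'
from h import *
B={n:C[n]["frame"].astype(int) for n in C}
pts=dict(side=dict(cup=(217,134),pitcher=(430,325),sugar=(312,190)),top=dict(cup=(112,175),pitcher=(444,170),sugar=(250,144)))
for f in("t5","s5","t6","s6","t7","s7","s8"):
    n="top" if f[0]=="t" else "side";g=np.load(f+".npy",allow_pickle=True).item()["frame"].astype(int)
    d=np.abs(g-B[n]).sum(2);print(f,{k:d[y-16:y+16,x-16:x+16].mean().round(1) for k,(x,y) in pts[n].items()})
    if n=="side":
        k,l,st,c=cv2.connectedComponentsWithStats(cv2.inRange(cv2.cvtColor(g.astype(np.uint8),cv2.COLOR_RGB2HSV),(3,110,60),(22,255,255)))
        print([c[i].round(0).tolist() for i in range(1,k) if st[i,4]>10 and 200<c[i][0]<330 and 200<c[i][1]<300])
E
```

```text
t5 {'cup': np.float64(3.7), 'pitcher': np.float64(3.6), 'sugar': np.float64(4.7)}
s5 {'cup': np.float64(144.7), 'pitcher': np.float64(78.1), 'sugar': np.float64(103.9)}
[[255.0, 221.0], [244.0, 225.0], [233.0, 229.0], [274.0, 270.0]]
t6 {'cup': np.float64(3.5), 'pitcher': np.float64(3.6), 'sugar': np.float64(4.7)}
s6 {'cup': np.float64(146.5), 'pitcher': np.float64(81.9), 'sugar': np.float64(100.3)}
[[254.0, 221.0], [244.0, 225.0], [233.0, 229.0], [274.0, 270.0]]
t7 {'cup': np.float64(18.0), 'pitcher': np.float64(18.3), 'sugar': np.float64(30.3)}
s7 {'cup': np.float64(66.9), 'pitcher': np.float64(32.6), 'sugar': np.float64(59.4)}
[[255.0, 221.0], [244.0, 225.0], [232.0, 229.0], [269.0, 247.0], [274.0, 272.0]]
s8 {'cup': np.float64(100.9), 'pitcher': np.float64(33.9), 'sugar': np.float64(88.9)}
[[244.0, 225.0], [232.0, 229.0], [269.0, 266.0]]
```

The top frames show the bystanders unchanged, and the side frames show all three bits in the trough. I'm handing in while pressed down.

```bash
python3 -c "
from station import r
print(r.job_done())"
```

```text
the job is handed in; nothing more can be done
None
```

I swept the three biscuit pieces into the trough with the scraper and set the scraper back down on the counter, let go. I then clicked the star onto its stud, and I handed in at about 24.5 s while still pressing it down. No verdict came back, so these are my own last checks.

**Checks that agreed**
- **Click:** the upward force rose to about 5 N, then turned into a pull of up to 9 N as the prongs drew the star down.
- **Valve:** it pushed back with 11 to 16 N over about 8 mm of travel, then hit the stop at 34.6 N. I eased off 0.4 mm and was holding about 28 N at TCP height 57.5 mm when I handed in; I had worked out 57.8 mm for fully down.
- **Biscuits:** all three showed in the trough in the side pictures up to when the star hung over the stud. In the last picture I could find only two; the arm was probably hiding the third.
- **Scraper:** it was standing free about 30 mm from where it started.
- **Bystanders:** the pitcher, cup and sugar pot were unchanged in the clear top pictures, the last of them just after I lifted the star. The later pictures were brighter or blocked by the arm, so they couldn't confirm this.

**Checks that disagreed**
- **Camera mismatch:** the side camera put the star about 2 to 3 mm off the top camera and the gripper centre. I trusted the top camera, the jaw centring and the force readings.
- **Sideways force:** about 8 N remained sideways while pressed, so the star may sit slightly off centre.
- **Grip width:** the gripper opening read about 27 mm on the 30 mm hub, but the hold did not slip.

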